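# Open the push-and-turn safety cap of the cleaner jug

### The job

Open the white cleaner jug that is strapped in its stand: push its red safety cap down against the spring, keep it down while turning it about a fifth of a turn anticlockwise (seen from above) until it stops, then lift it off. Finish still holding the cap level in the gripper, straight above the jug's mouth and well clear of it (about a hand's width, 5 to 12 cm higher than where it sat). Leave the green jug, kettle, wipes tub and tape roll as they stand.

Things in the scene. Friction and masses are not known exactly. Their poses are not given: they have to be found in the camera images.
- cap_mid (a point): Centre (half-way up) of the red cap: 16-sided ribbed cylinder, 52 to 53 mm across, 32 mm high, about 40 g, white arrows on its flat top showing the opening direction. z up its axis; a flat every 22.5 degrees from its x axis. Locked, this point is 184 mm above the table and its x axis lies along the jug's. Below the cap: a neck 28 mm thick for 24 mm, then the jug's shoulder. Grip across the sides from above.
- plug (a joint): The sprung plug in the jug's mouth that holds the cap up: metres the cap is pushed down from locked (0). Needs 6 N to start, 9 N at 5 mm, where the cap's teeth clear the neck's lugs; solid stop at 8 mm. Kept down 5 to 8 mm, the cap turns anticlockwise (positive about z up); turned 65 to 85 degrees (stop at 85) it lifts straight off. Not pushed down, it turns only about 5 degrees.
- jug: White 1-litre cleaner jug with a blue band, 100 mm across, with a side handle towards its x axis, fixed in a dark round stand of 130 mm diameter by a steel strap (it does not move or turn). Origin at the centre of the stand's underside, on the table; z up. The jug's shoulder ends 144 mm above the table.
- jug_mouth (a point): Centre of the white jug's rim, on the top of its neck under the cap, 186 mm above the table; a grey sprung plug stands up to 10 mm out of it. Axes as the jug's.
- green_jug: Bystander: loose green jug with a yellow band and a white cap, 100 mm across, 185 mm high; origin at the centre of its underside.
- kettle: Bystander: loose stainless steel kettle, 148 mm across at the foot, 196 mm high, black handle towards its x axis reaching 121 mm from its axis, spout opposite; origin at the centre of its underside.
- wipes_tub: Bystander: loose white tub with a green lid, 84 mm across, 150 mm high; origin at the centre of its underside.
- tape_roll: Bystander: brown roll of tape lying flat, 100 mm across, 48 mm high; origin at the centre of its underside.
There are look-alikes about, which are no part of the job. Of the things like the part that bears cap_mid, leave any that is black; of the rest the smaller one is meant.

How it is judged:
By the outcome, as a careful person would: the job done as asked, in the order asked, and still so for the second after the job is handed in, while the arm keeps its last pose, push and grip.
It also fails if it takes over 38 s, if anything falls off the work surface, if the arm or the gripper's body presses on something with over 40 N, if the wrist force passes 120 N, or if a joint passes its speed limit or range.

### The arm

A 7-joint arm with a two-finger parallel gripper is mounted at the origin on the work surface. World frame = base frame: x ahead of the robot, y to its left, z up, the work surface at z = 0. Lengths are in mm, angles in rad, forces in N, time in s.
With the tool pointing down it reaches from about 400 to 875 mm from the base axis. Payload 4.4 kg.
Tool frame: the origin (TCP) lies where the fingers leave the gripper's body, on its centre line; the fingertips stand 73 mm ahead of it and the grasp point (between the pads) lies 54 mm ahead of it; z points along the fingers, y is the line along which they close (so a half turn about z gives the same grasp; the last joint's range is limited). The gripper opens to 85 mm and grips with 20 to 120 N. Pads are 22 mm wide; open, the fingers measure 114 mm over their backs; the gripper's body (76 mm by 85 mm) begins 54 mm behind the grasp point. The pads swing forward as they close: fully open they stand 13 mm farther back than shut.
Start: joints at [1.089, 0.628, 0.038, 1.517, -0.027, 0.996, -0.02], TCP at [262.575, -594.619, 303.913] pointing down, gripper open.
Joint ranges: [-3.06, 3.06], [-0.37, 2.12], [-1.25, 1.32], [0.18, 2.47], [-1.1, 4.24], [0.23, 1.98], [-2.94, 2.94]. Speed limits (rad/s): [2.57, 2.57, 3.14, 3.14, 3.14, 3.14, 3.14].

### API

Orientations are given as [roll, pitch, yaw] about the fixed x, y, z axes, in that order (R = Rz(yaw) Ry(pitch) Rx(roll)).
In Python, from cell import ctrl gives the robot as it stands.
- The arm moves only by the tool send_rows, never from a script. Its argument "rows" is a list that holds one entry, the list of rows, each a list of 6 numbers: the shift along the tool's x, y, z in cm, then the turn, a rotation vector about the tool's x, y, z in rad. In form: [[[tx, ty, tz, wx, wy, wz], ...]]. A call has 1 to 10 rows; each row is the pose to reach, as a shift and turn from the pose commanded when the call began, along the tool's axes at that moment; what a row does not reach only later rows make up. A row lasts 1/10 s, in which the tool goes at most 50 mm and 8.59 degrees, less where a joint would pass 70% of its speed; a pose out of reach is approached as far as the arm can. A call with a gripper value outside its range is refused whole. "grip" is the closure in counts, from 0 (fully open) to 255 (shut), set as the call begins (left out, the last holds). The fingers move at their own pace and stop on an object; the grip force is fixed at half the most. Time passes only in rows, so rows that repeat a pose let the fingers close. It gives the time, the measured TCP pose, the force, the opening and the grip force at its end, in the units of the state.
- ctrl.read_state(): the state, without advancing time (a new reading comes with each control period).
- ctrl.get_image(name): name is "side" or "top" or "wrist"; returns a dict with "pixels" (384x512x3 uint8, red, green, blue), "fx", "fy", "cx", "cy" (pixels), "extrinsics" (4x4, takes a point from camera to world coordinates); the wrist camera has in their place "mount" (4x4, takes a point from camera to tool coordinates, whose origin is the TCP and whose axes are the flange's). Camera axes: x right, y up, looking along -z (the intrinsics and any distortion apply to the point x, -y, -z); pixel columns grow to the right and rows downward; lengths in mm; the calibration is good to about 2 mm. The wrist camera is an equidistant fisheye: a pixel r from the principal point sees the ray r / f radians off the axis. A picture is of the moment at which its call begins: read the wrist's pose just before it. There is no depth.
- ctrl.finish_job(): hands the job in; it is judged then, once.
The state is a dict: "clock": time; "qpos": joint angles; "qd": joint speeds; "tau": joint torques, N m; "eef_pos": TCP position; "tool_rot": TCP orientation; "force": force on the tool from outside, world axes, zero at the start; "torque": the same for the moment, N m; "width": finger opening in mm; "gripper_force": force on a finger pad.
Only numpy, scipy, OpenCV 4.12 (cv2) and the standard library are available. Lean on these libraries where they do the work, as an engineer would, in place of code of your own. Each camera call takes 0.05 s, during which the arm holds its last target. There are 200 camera calls.

## Working session

There is one attempt and no reset: what is moved stays moved. The work goes in short steps, Python scripts to look and compute and a tool call to move; the robot and the scene stay as the last step left them, time stands still between calls to the robot, and variables do not carry over. Pictures are saved under pics/ and viewed, at most 10 in all, crops included, and the job is handed in when it is done.

Besides the shell and the picture viewer there is one more tool, called after "Emit:" as a command line: name --argument value ..., lists and objects as JSON in quotes. send_rows: Moves the arm, as the interface text tells. Its arguments: {"type":"object","properties":{"rows":{"type":"array","items":{"type":"array","items":{"type":"array","items":{"type":"number"}}}},"grip":{"type":"number"}},"required":["rows"]}

```bash
mkdir -p pics; cat > h.py <<'E'
from cell import ctrl
import numpy as np, cv2
def grab(n,f):
    im=ctrl.get_image(n); cv2.imwrite('pics/'+f,cv2.cvtColor(im['pixels'],cv2.COLOR_RGB2BGR)); np.save('pics/'+f+'.npy',im,allow_pickle=True); return im
def ray(im,u,v):
    E=np.array(im['extrinsics']); d=np.array([(u-im['cx'])/im['fx'],-(v-im['cy'])/im['fy'],-1]); return E[:3,3],E[:3,:3]@d
def onz(im,u,v,z):
    o,d=ray(im,u,v); return o+d*(z-o[2])/d[2]
E
python3 - <<'E'
from h import *
s=ctrl.read_state(); print(s)
a=grab('top','top1.png'); b=grab('side','side1.png')
print({k:v for k,v in a.items() if k!='pixels'}); print(b['extrinsics'])
cv2.imwrite('pics/both.png',cv2.resize(np.hstack([a['pixels'],b['pixels']])[:,:,::-1],(1024,384))[:, :])
cv2.imwrite('pics/v.png',np.vstack([a['pixels'],b['pixels']])[:,:,::-1])
E
```

```text
{'clock': 0.0, 'qpos': array([ 1.08921696,  0.6293412 ,  0.03841532,  1.51838681, -0.02703366,
        0.99629806, -0.02000163]), 'qd': array([ 0.00025267, -0.00023881, -0.0013947 ,  0.00064815,  0.00060335,
        0.00062382, -0.00072259]), 'tau': array([ 3.50994460e-04, -5.63402367e+01,  1.22674081e+00, -1.93446833e+01,
        1.11081617e-02,  1.06173943e-02,  2.37528491e-05]), 'eef_pos': array([ 262.38450302, -594.14558644,  302.98563796]), 'tool_rot': array([-3.13967581e+00, -1.83823399e-05,  4.15780519e-01]), 'force': array([ 0.64164689,  0.0619679 , -0.4893254 ]), 'torque': array([-0.01226776,  0.00267481,  0.01530825]), 'gripper_force': 0.0, 'width': 85.3343429498945}
{'fx': 418.4551933324541, 'fy': 418.4551933324541, 'cx': 257.730171953515, 'cy': 197.79468341566485, 'extrinsics': array([[-2.01418175e-02,  9.85767830e-01, -1.66901444e-01,
         4.38322505e+02],
       [-9.99608261e-01, -2.31001033e-02, -1.58022090e-02,
         5.04608569e+00],
       [-1.94327499e-02,  1.66517777e-01,  9.85846945e-01,
         1.18032535e+03],
       [ 0.00000000e+00,  0.00000000e+00,  0.00000000e+00,
         1.00000000e+00]])}
[[-8.47126759e-01  3.77259035e-01 -3.74235052e-01  3.13969675e+02]
 [-5.31191968e-01 -5.81922477e-01  6.15793248e-01  5.53434789e+02]
 [ 1.45377775e-02  7.20445592e-01  6.93359071e-01  7.42919924e+02]
 [ 0.00000000e+00  0.00000000e+00  0.00000000e+00  1.00000000e+00]]
```

View pics/top1.png

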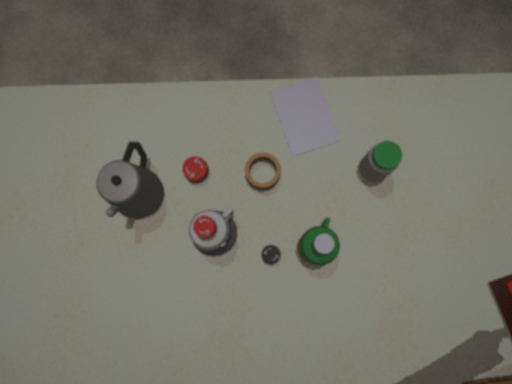

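View pics/side1.png

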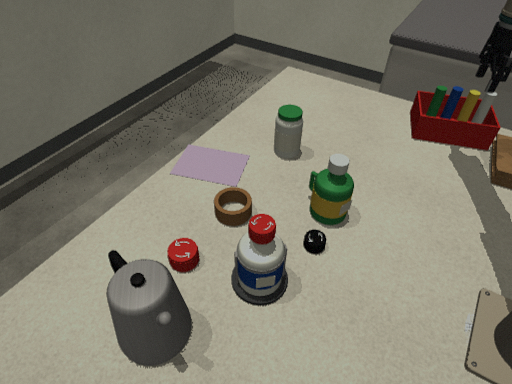

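Top view: red caps at (205,227), on the white strapped jug, and at (196,169), loose on the table, plus a black cap at (271,254). In the side view they are at (262,228), (183,255) and (315,241). The black one is excluded. The cap on the jug should be the smaller red one, so I'll measure both and check an enlarged crop.

```bash
python3 - <<'E'
from h import *
ld=lambda f:np.load('pics/'+f+'.npy',allow_pickle=True).item()
a=ld('top1.png');b=ld('side1.png')
def reds(im):
    h=cv2.cvtColor(im['pixels'],cv2.COLOR_RGB2HSV); m=(((h[...,0]<8)|(h[...,0]>172))&(h[...,1]>140)&(h[...,2]>70)).astype(np.uint8)
    m=cv2.morphologyEx(m,cv2.MORPH_CLOSE,np.ones((7,7)))
    n,l,st,c=cv2.connectedComponentsWithStats(m)
    return [(st[i],c[i],cv2.minEnclosingCircle(np.argwhere(l==i)[:,::-1].astype(np.float32))) for i in range(1,n) if st[i][4]>80]
for s,c,e in reds(a):
    for z in (184,200,32):
        p=onz(a,*c,z); q=onz(a,c[0]+e[1],c[1],z); print('top',s,c.round(1),e[1],z,p.round(1),'diam',2*np.linalg.norm(p-q).round(1))
for s,c,e in reds(b): print('side',s,c.round(1),e[1],onz(b,*c,184).round(1))
h=cv2.cvtColor(a['pixels'],cv2.COLOR_RGB2HSV)
t=cv2.resize(a['pixels'][140:270,165:295],(520,520),interpolation=cv2.INTER_CUBIC)
cv2.imwrite('pics/crop1.png',t[:,:,::-1])
E
```

```text
top [183 157  24  24 449] [194.6 168.5] 12.103818893432617 184 [683.4 174.4 184. ] diam 59.4
top [183 157  24  24 449] [194.6 168.5] 12.103818893432617 200 [679.5 171.7 200. ] diam 58.6
top [183 157  24  24 449] [194.6 168.5] 12.103818893432617 32 [720.8 200.3  32. ] diam 68.6
top [194 217  22  21 344] [204.4 226.7] 10.58257007598877 184 [539.8 150.  184. ] diam 50.8
top [194 217  22  21 344] [204.4 226.7] 10.58257007598877 200 [538.1 147.6 200. ] diam 50.0
top [194 217  22  21 344] [204.4 226.7] 10.58257007598877 32 [555.2 172.1  32. ] diam 58.6
side [ 411   91   89   59 2608] [453.1 125.3] 45.91122817993164 [ 290.1 -440.6  184. ]
side [249 214  27  30 662] [261.7 228.2] 15.116316795349121 [539.  145.9 184. ]
side [168 238  31  34 813] [182.6 254. ] 16.92975425720215 [629.7 277.2 184. ]
```

View pics/crop1.png

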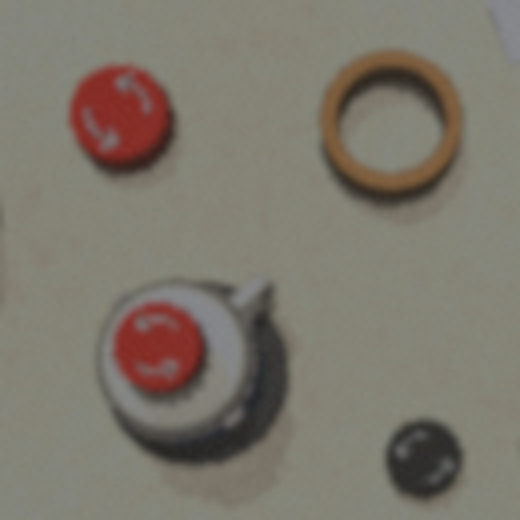

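The crop shows the jug's cap at crop (158,347), about 51–53 mm across. The loose red cap at (120,115) is about 68 mm and the third at (424,458) is black. The jug's cap is the one meant, near (538.5,147.5). The handle points up-right, giving a jug yaw of about −50°. I'll raise the arm and travel there.

Emit:
send_rows --rows '[[[0,0,-3.5,0,0,0],[3,-3,-3.5,0,0,-0.1],[6.5,-6.5,-3.5,0,0,-0.2],[10,-10,-3.5,0,0,-0.3],[13.5,-13.5,-3.5,0,0,-0.4],[17,-17,-3.5,0,0,-0.5],[20.5,-20.5,-3.5,0,0,-0.6],[24,-24,-3.5,0,0,-0.667],[27.5,-27.5,-3.5,0,0,-0.667],[30,-31,-3.5,0,0,-0.667]]]'

```text
clock: 1.1
eef_pos: [412.8, -187.4, 338.9]
tool_rot: [3.141, -0.001, 1.084]
force: [-0.0, 0.1, -0.2]
width: 85.2
gripper_force: 0.0
```

```bash
cat >> h.py <<'E'
from scipy.spatial.transform import Rotation as Rr
def delta(x,y,z,yaw):
    s=ctrl.read_state(); R=Rr.from_euler('xyz',s['tool_rot']); 
    T=Rr.from_euler('xyz',[np.pi,0,np.radians(yaw)])
    print('pos',s['eef_pos'].round(1),'rpy',np.degrees(s['tool_rot']).round(2),'q7',s['qpos'][6].round(2),'t',s['clock'],'F',s['force'].round(1),'w',round(s['width'],1))
    print('shift cm',(R.inv().apply(np.array([x,y,z])-s['eef_pos'])/10).round(2),'turn',(R.inv()*T).as_rotvec().round(3))
E
python3 -c "
from h import *
delta(538.5,147.5,338,62)"
```

```text
pos [ 412.8 -187.4  338.9] rpy [ 1.7996e+02 -5.0000e-02  6.2130e+01] q7 -0.22 t 1.1 F [-0.   0.1 -0.2] w 85.2
shift cm [35.47 -4.55  0.12] turn [ 0.001 -0.001  0.002]
```

Emit:
send_rows --rows '[[[4,-0.5,0,0,0,0],[8.5,-1.1,0,0,0,0],[13,-1.7,0,0,0,0],[17.5,-2.3,0,0,0,0],[22,-2.9,0,0,0,0],[26.5,-3.4,0,0,0,0],[31,-4,0,0,0,0],[34,-4.4,0,0,0,0],[35.5,-4.55,0,0,0,0],[35.5,-4.55,0,0,0,0]]]'

```text
clock: 2.1
eef_pos: [538.1, 146.7, 338.5]
tool_rot: [-3.141, -0.0, 1.086]
force: [-0.4, -1.2, 0.2]
width: 85.4
gripper_force: 0.0
```

```bash
python3 - <<'E'
from h import *
delta(538.5,147.5,338,62)
w=grab('wrist','w1.png'); print({k:v for k,v in w.items() if k!='pixels'})
E
```

```text
pos [538.1 146.7 338.5] rpy [-1.7995e+02 -1.0000e-02  6.2210e+01] q7 -0.96 t 2.1 F [-0.4 -1.2  0.2] w 85.4
shift cm [0.09 0.   0.05] turn [-0.001 -0.     0.004]
{'fx': 297.3186396354542, 'fy': 297.3186396354542, 'cx': 256.77637380950097, 'cy': 190.0041404214863, 'mount': array([[-4.17163734e-04,  9.47746165e-01,  3.19025128e-01,
         8.08680439e+01],
       [ 9.99999737e-01,  2.05864504e-04,  6.96046520e-04,
        -4.02606706e-01],
       [ 5.93999471e-04,  3.19025334e-01, -9.47746001e-01,
        -6.99319468e+01],
       [ 0.00000000e+00,  0.00000000e+00,  0.00000000e+00,
         1.00000000e+00]])}
```

View pics/w1.png

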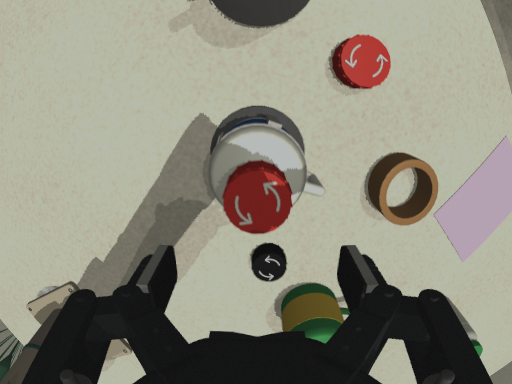

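The wrist view shows the jug's red cap centred at (257,197) with arrows, and the handle's tip at (322,185). The cap is laterally centred between the fingers. I'll cast the near top rim and the handle to refine the centre and yaw.

```bash
python3 - <<'E'
from h import *
w=np.load('pics/w1.png.npy',allow_pickle=True).item()
s=ctrl.read_state(); R=Rr.from_euler('xyz',s['tool_rot']).as_matrix(); p=s['eef_pos']
def wz(u,v,z):
    x,y=u-w['cx'],v-w['cy']; r=np.hypot(x,y); th=r/w['fx']
    d=np.array([np.sin(th)*x/r,-np.sin(th)*y/r,-np.cos(th)]); M=w['mount']
    o=p+R@M[:3,3]; d=R@M[:3,:3]@d; return o+d*(z-o[2])/d[2]
im=w['pixels']; h=cv2.cvtColor(im,cv2.COLOR_RGB2HSV)
m=(((h[...,0]<8)|(h[...,0]>172))&(h[...,1]>130)).astype(np.uint8); m=cv2.morphologyEx(m,cv2.MORPH_CLOSE,np.ones((5,5)))
n,l,st,c=cv2.connectedComponentsWithStats(m); i=l[197,240]; print(st[i],c[i])
ct=max(cv2.findContours((l==i).astype(np.uint8),0,1)[0],key=len)[:,0]
Q=np.array([wz(u+.0,v,200) for u,v in ct]); low=Q[ct[:,1]>190]
A=np.c_[2*low[:,:2],np.ones(len(low))]; sol=np.linalg.lstsq(A,(low[:,:2]**2).sum(1),rcond=None)[0]
c0=sol[:2]; print('circle at z200',c0,'r',np.sqrt(sol[2]+c0@c0))
for z in (105,120,135):
  for uv in ((322,185),(310,185)):
    q=wz(*uv,z); print(z,uv,q.round(1),'rad',np.linalg.norm(q[:2]-c0).round(1),'ang',np.degrees(np.arctan2(*(q[:2]-c0)[::-1])).round(1))
cv2.imwrite('pics/w1c.png',cv2.resize(im[140:250,205:335],(780,660),interpolation=cv2.INTER_CUBIC)[:600,:,::-1])
E
```

```text
[ 223  161   69   72 3749] [257.11709789 197.08162177]
circle at z200 [537.8296985  145.44061668] r 25.354017084377244
105 (322, 185) [592.3  97.4 105. ] rad 72.6 ang -41.4
105 (310, 185) [580.5 103.7 105. ] rad 59.7 ang -44.4
120 (322, 185) [591.5 103.3 120. ] rad 68.2 ang -38.1
120 (310, 185) [580.3 109.2 120. ] rad 55.8 ang -40.5
135 (322, 185) [590.7 109.2 135. ] rad 64.1 ang -34.5
135 (310, 185) [580.  114.8 135. ] rad 52.1 ang -36.0
```

View pics/w1c.png

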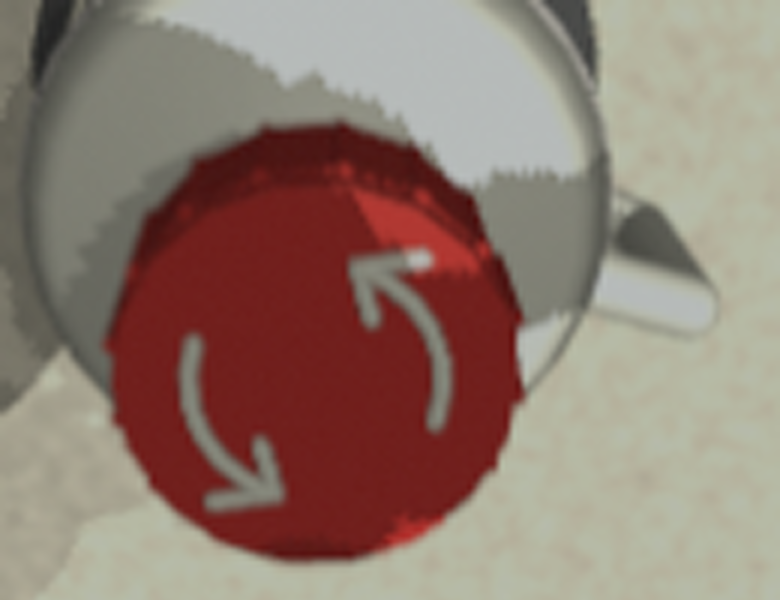

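The enlarged crop confirms the target: 16-sided cap, flats near −44° ± 22.5k° in world, which agrees with the handle. I'll align the yaw to about 67° and descend.

Emit:
send_rows --rows '[[[-0.07,0.02,1.5,0,0,-0.04],[-0.07,0.02,3,0,0,-0.084],[-0.07,0.02,4.5,0,0,-0.084],[-0.07,0.02,6,0,0,-0.084],[-0.07,0.02,7.5,0,0,-0.084],[-0.07,0.02,8.5,0,0,-0.084],[-0.07,0.02,9.4,0,0,-0.084],[-0.07,0.02,10.0,0,0,-0.084],[-0.07,0.02,10.4,0,0,-0.084],[-0.07,0.02,10.4,0,0,-0.084]]]' --grip 0

```text
clock: 3.15
eef_pos: [537.8, 144.1, 234.7]
tool_rot: [-3.141, 0.0, 1.167]
force: [-0.7, -0.4, -0.6]
width: 85.6
gripper_force: 0.0
```

Emit:
send_rows --rows '[[[0,0,0,0,0,0],[0,0,0,0,0,0],[0,0,0,0,0,0],[0,0,0,0,0,0],[0,0,0,0,0,0],[0,0,0,0,0,0],[0,0,0,0,0,0],[0,0,0,0,0,0]]]' --grip 255

```text
clock: 3.95
eef_pos: [538.1, 144.6, 235.4]
tool_rot: [3.141, -0.001, 1.167]
force: [-1.1, -0.3, 5.4]
width: 50.9
gripper_force: 62.5
```

```bash
python3 - <<'E'
from h import *
delta(538,146,234,67); print(ctrl.read_state()['torque'],ctrl.read_state()['gripper_force'])
grab('wrist','w2.png')
E
```

```text
pos [538.1 144.6 235.4] rpy [ 1.7996e+02 -4.0000e-02  6.6860e+01] q7 -0.94 t 3.95 F [-1.1 -0.3  5.4] w 50.9
shift cm [ 0.12 -0.06  0.14] turn [ 0.001 -0.001 -0.002]
[0.06670925 0.25486623 0.0388443 ] 62.49318724669138
```

View pics/w2.png

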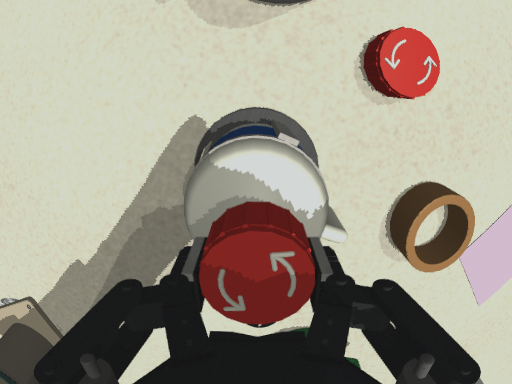

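The wrist view shows the cap squarely held between the pads at (258,270), width 50.9 and grip 62 N. Now I'll push down gently.

Emit:
send_rows --rows '[[[0,0,0.2,0,0,0],[0,0,0.4,0,0,0],[0,0,0.55,0,0,0],[0,0,0.7,0,0,0],[0,0,0.7,0,0,0]]]'

```text
clock: 4.5
eef_pos: [538.1, 144.6, 228.7]
tool_rot: [3.141, -0.001, 1.167]
force: [-2.1, 0.9, 9.7]
width: 50.8
gripper_force: 62.8
```

```bash
python3 -c "
from h import *
delta(538,146,228.5,67); print(ctrl.read_state()['torque'])"
```

```text
pos [538.1 144.6 228.7] rpy [ 1.7995e+02 -4.0000e-02  6.6860e+01] q7 -0.94 t 4.5 F [-2.1  0.9  9.7] w 50.8
shift cm [ 0.12 -0.07  0.02] turn [ 0.001 -0.001 -0.002]
[-0.0404859   0.4598632  -0.04423871]
```

Force is 9.7 N at about 6 mm down, so the teeth are clear. Turning anticlockwise means negative about the downward tool z.

Emit:
send_rows --rows '[[[0,0,0,0,0,-0.06],[0,0,0,0,0,-0.12],[0,0,0,0,0,-0.2],[0,0,0,0,0,-0.28],[0,0,0,0,0,-0.36],[0,0,0,0,0,-0.44],[0,0,0,0,0,-0.52],[0,0,0,0,0,-0.6],[0,0,0,0,0,-0.68],[0,0,0,0,0,-0.7]]]'

```text
clock: 5.5
eef_pos: [539.6, 144.9, 229.4]
tool_rot: [3.137, -0.0, 1.869]
force: [0.6, -0.6, 8.4]
width: 50.7
gripper_force: 62.9
```

```bash
python3 - <<'E'
from h import *
delta(538,145,228.7,107); print(ctrl.read_state()['torque'])
grab('wrist','w3.png')
E
```

```text
pos [539.6 144.9 229.4] rpy [ 1.7973e+02 -2.0000e-02  1.0707e+02] q7 -0.4 t 5.5 F [ 0.6 -0.6  8.4] w 50.7
shift cm [ 0.05 -0.15  0.07] turn [ 0.005 -0.     0.001]
[ 0.07315988 -0.13664679 -0.05827071]
```

View pics/w3.png

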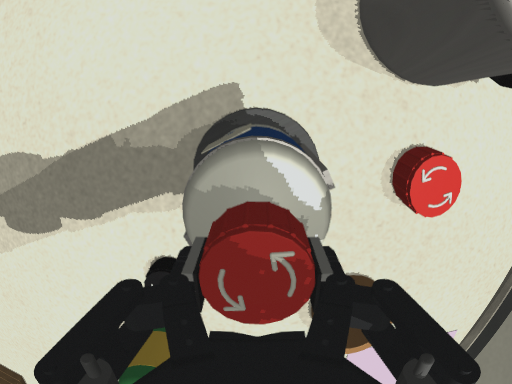

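The cap turned with the fingers: the arrows are unchanged in the wrist view at (257,270). I'll press a touch deeper and continue towards the stop.

Emit:
send_rows --rows '[[[0,0,0.08,0,0,-0.06],[0,0,0.08,0,0,-0.14],[0,0,0.08,0,0,-0.22],[0,0,0.08,0,0,-0.3],[0,0,0.08,0,0,-0.38],[0,0,0.08,0,0,-0.46],[0,0,0.08,0,0,-0.54],[0,0,0.08,0,0,-0.62],[0,0,0.08,0,0,-0.68],[0,0,0.08,0,0,-0.7]]]'

```text
clock: 6.55
eef_pos: [540.7, 145.4, 228.9]
tool_rot: [3.135, 0.004, 2.568]
force: [4.0, 0.9, 7.8]
width: 50.9
gripper_force: 62.9
```

```bash
python3 -c "
from h import *
delta(538,145,228.7,147); print(ctrl.read_state()['torque'])"
```

```text
pos [540.7 145.4 228.9] rpy [179.63   0.24 147.12] q7 0.15 t 6.55 F [4.  0.9 7.8] w 50.9
shift cm [ 0.21 -0.18  0.02] turn [0.007 0.004 0.002]
[ 0.23443805 -0.72080459 -0.10355902]
```

Emit:
send_rows --rows '[[[0,0,0,0,0,-0.03],[0,0,0,0,0,-0.06],[0,0,0,0,0,-0.09],[0,0,0,0,0,-0.09]]]'

```text
clock: 6.95
eef_pos: [541.9, 146.2, 229.1]
tool_rot: [3.132, 0.006, 2.656]
force: [6.6, 2.6, 5.4]
width: 51.1
gripper_force: 62.5
```

```bash
python3 - <<'E'
from h import *
delta(538,145,228.7,147); print(ctrl.read_state()['torque'])
grab('wrist','w4.png')
E
```

```text
pos [541.9 146.2 229.1] rpy [179.48   0.33 152.19] q7 0.23 t 6.95 F [6.6 2.6 5.4] w 51.1
shift cm [ 0.28 -0.29  0.04] turn [0.009 0.005 0.091]
[ 0.49510503 -1.23890144 -0.27675767]
```

View pics/w4.png

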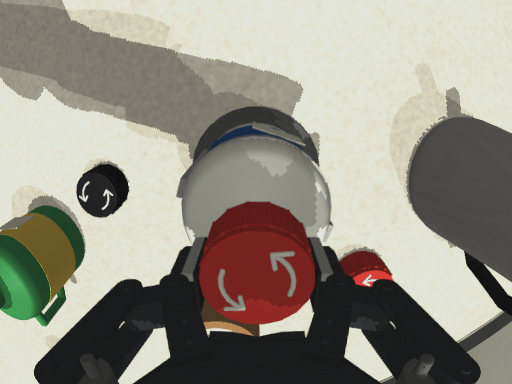

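Torque rises at about 85°, so the cap is at its stop. The arrows are still fixed relative to the fingers at (257,270). I'll back off slightly to relieve the stop and lift straight up.

Emit:
send_rows --rows '[[[0,0,0,0,0,0.04],[0,0,0,0,0,0.08],[0,0,-0.3,0,0,0.08],[0,0,-0.6,0,0,0.08],[0,0,-0.9,0,0,0.08],[0,0,-1.2,0,0,0.08],[0,0,-1.5,0,0,0.08]]]'

```text
clock: 7.7
eef_pos: [540.4, 145.8, 242.4]
tool_rot: [3.135, 0.002, 2.577]
force: [7.2, 4.9, -7.1]
width: 50.9
gripper_force: 63.4
```

```bash
python3 -c "
from h import *
delta(538,145.4,320,147); print(ctrl.read_state()['torque'])"
```

```text
pos [540.4 145.8 242.4] rpy [1.7960e+02 1.3000e-01 1.4763e+02] q7 0.18 t 7.7 F [ 7.2  4.9 -7.1] w 50.9
shift cm [ 0.16 -0.11 -7.76] turn [0.007 0.002 0.011]
[ 0.79517812 -1.5350897  -0.11902268]
```

There is side drag on the neck, so I'll ease towards the push direction while lifting.

Emit:
send_rows --rows '[[[-0.05,0.12,0,0,0,0],[-0.09,0.23,0,0,0,0],[-0.09,0.23,-0.2,0,0,0],[-0.09,0.23,-0.5,0,0,0],[-0.09,0.23,-0.8,0,0,0]]]'

```text
clock: 8.2
eef_pos: [540.7, 145.6, 249.7]
tool_rot: [3.141, 0.001, 2.577]
force: [4.8, 1.5, -5.1]
width: 51.0
gripper_force: 63.5
```

```bash
python3 - <<'E'
from h import *
delta(538,145.4,320,147); print(ctrl.read_state()['torque'])
a=grab('side','side2.png')
cv2.imwrite('pics/s2c.png',cv2.resize(a['pixels'][150:310,190:350],(600,600),interpolation=cv2.INTER_CUBIC)[:,:,::-1])
E
```

```text
pos [540.7 145.6 249.7] rpy [1.7994e+02 4.0000e-02 1.4764e+02] q7 0.19 t 8.2 F [ 4.8  1.5 -5.1] w 51.0
shift cm [ 0.21 -0.15 -7.03] turn [0.001 0.001 0.011]
[ 0.32073647 -1.08175221  0.00914665]
```

View pics/s2c.png

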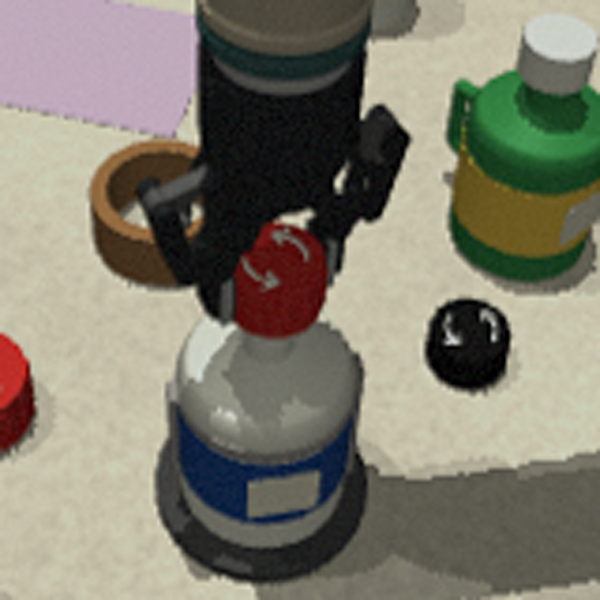

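The side crop shows the cap rising with the gripper at (280,280), with the neck appearing beneath it. Continuing up.

Emit:
send_rows --rows '[[[-0.1,0.12,-0.2,0,0,0],[-0.1,0.12,-0.6,0,0,0],[-0.1,0.12,-1,0,0,0],[-0.1,0.12,-1.5,0,0,0],[-0.1,0.12,-2,0,0,0],[-0.1,0.12,-2.6,0,0,0],[-0.1,0.12,-3.2,0,0,0],[-0.1,0.12,-3.2,0,0,0]]]'

```text
clock: 9.05
eef_pos: [541.8, 146.5, 283.2]
tool_rot: [3.14, 0.001, 2.577]
force: [0.3, 0.5, -0.1]
width: 51.2
gripper_force: 63.9
```

```bash
python3 -c "
from h import *
delta(539,145.4,318,147.6); print(ctrl.read_state()['torque'])"
```

```text
pos [541.8 146.5 283.2] rpy [1.7992e+02 7.0000e-02 1.4763e+02] q7 0.22 t 9.05 F [ 0.3  0.5 -0.1] w 51.2
shift cm [ 0.17 -0.24 -3.48] turn [0.001 0.001 0.001]
[-0.06025171  0.00208675  0.00099311]
```

Emit:
send_rows --rows '[[[0.03,-0.15,-0.6,0,0,0],[0.03,-0.15,-1.4,0,0,0],[0.03,-0.15,-2.2,0,0,0],[0.03,-0.15,-2.8,0,0,0],[0.03,-0.15,-3.2,0,0,0],[0.03,-0.15,-3.2,0,0,0],[0.03,-0.15,-3.2,0,0,0],[0.03,-0.15,-3.2,0,0,0]]]'

```text
clock: 9.85
eef_pos: [540.2, 145.0, 313.8]
tool_rot: [-3.141, -0.0, 2.577]
force: [-0.2, -0.4, 0.5]
width: 50.9
gripper_force: 63.9
```

```bash
python3 - <<'E'
from h import *
delta(540.7,145.4,315.5,147.6); print(np.abs(ctrl.read_state()['qd']).max())
w=grab('wrist','w5.png');a=grab('side','side3.png')
cv2.imwrite('pics/end.png',np.hstack([w['pixels'][100:384,130:400],a['pixels'][60:344,120:390]])[:,:,::-1])
E
```

```text
pos [540.2 145.  313.8] rpy [-1.7997e+02 -2.0000e-02  1.4764e+02] q7 0.25 t 9.85 F [-0.2 -0.4  0.5] w 50.9
shift cm [-0.02  0.06 -0.17] turn [-0.001 -0.     0.001]
0.0012437927028761265
```

View pics/end.png

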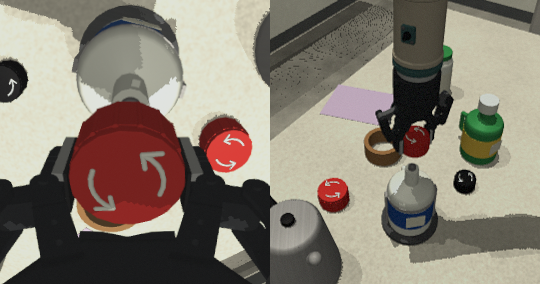

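The final views show the bare neck with its grey plug at side-crop (412,168). The cap is held level above it at (416,140), the arrows are unchanged in the grip, and the bystanders have not moved. Handing in.

```bash
python3 -c "
from h import *
print(ctrl.finish_job())"
```

```text
the job is handed in; nothing more can be done
None
```

The job is handed in: I pushed the red cap down, turned it about 85° anticlockwise to its stop, and lifted it off; the gripper now holds it level about 8 cm above the jug's mouth, with no bystander seen to have moved (9.9 s on the clock).

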